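# Shoot the bolt of a bottle dock while holding down its spring safety catch

### The arm

A 6-joint arm with a two-finger parallel gripper is mounted at the origin on a cart in front of the work surface, level with it; the furniture and walls round the work are solid. World frame = base frame: x ahead of the robot, y to its left, z up, the work surface at z = 0. Lengths are in m, angles in rad, forces in N, time in s.
With the tool pointing down it reaches from about 0.35 to 0.875 m from the base axis. Payload 15.5 kg.
Tool frame: the origin (TCP) lies at the very end of the fingers, on their centre line; the grasp point (between the pads) lies 19 mm behind it (tcp_to_grasp is the distance from the TCP to the grasp point, in m); z points along the fingers, y is the line along which they close (so a half turn about z gives the same grasp; the last joint's range is limited). The gripper opens to 85 mm and grips with 20 to 120 N. Pads are 22 mm wide; open, the fingers measure 114 mm over their backs; the gripper's body (76 mm by 85 mm) begins 54 mm behind the grasp point. The pads swing forward as they close: fully open they stand 13 mm farther back than shut.
Start: joints at [-1.284, 0.494, 1.345, -0, 1.302, -0.096], TCP at [0.233, -0.58, 0.231] pointing down, gripper open.
Joint ranges: [-2.91, 2.91], [-0.82, 2.16], [0.22, 2.67], [-1.22, 4.37], [0.12, 2.79], [-3.08, 3.08]. Speed limits (rad/s): [1.89, 1.89, 2.57, 3.01, 3.01, 3.01].

### API

Orientations are given as a unit quaternion [x, y, z, w].
In Python, from rig import * gives the robot as it stands.
- The arm moves only by the shell command python3 -m jog 'ROWS'. ROWS is JSON, a list that holds one entry, the list of rows, each a list of 7 numbers: the shift along the tool's x, y, z in mm, then the turn, a rotation vector about the tool's x, y, z in degrees, then the finger opening in mm, from 0 to 85.4. A call has 1 to 20 rows; each row is the pose to reach, as a shift and turn from the pose commanded when the call began, along the tool's axes at that moment; what a row does not reach only later rows make up. A row lasts 1/12 s, in which the tool goes at most 41.7 mm and 7.16 degrees, less where a joint would pass 70% of its speed; a pose out of reach is approached as far as the arm can. A call with a gripper value outside its range is refused whole. The fingers move at their own pace and stop on an object; the grip force is fixed at half the most. Time passes only in rows, so rows that repeat a pose let the fingers close. It gives the time, the measured TCP pose, the force, the opening and the grip force at its end, in the units of the state.
- sense(): the state, without advancing time (a new reading comes with each control period).
- camera(name): name is "side" or "top"; returns a dict with "pixels" (420x560x3 uint8, red, green, blue), "fx", "fy", "cx", "cy" (pixels), "R" (3x3) and "t" (3): a world point X has camera coordinates R X + t. Camera axes: x right, y down, z forward; pixel columns grow to the right and rows downward; lengths in m; the calibration is good to about 2 mm. A picture is of the moment at which its call begins. There is no depth.
- hand_in(): hands the job in; it is judged then, once.
The state is a dict: "clock": time; "q": joint angles; "qd": joint speeds; "joint_torque": joint torques, N m; "eef_pos": TCP position; "ee_rot": TCP orientation; "force": force on the tool from outside, world axes, zero at the start; "torque": the same for the moment, N m; "finger_gap": finger opening in m; "finger_force": force on a finger pad.
Only numpy, scipy, OpenCV 4.12 (cv2) and the standard library are available. Lean on these libraries where they do the work, as an engineer would, in place of code of your own. Each camera call takes 0.05 s, during which the arm holds its last target. There are 200 camera calls.

### The job

Lock the small red-capped bottle into its dock: press the yellow spring safety catch down with one fingertip and, keeping it down all the way, push the bolt's red thumb post with the other fingertip until the bolt is fully home across the mouth of the bay. Then let the catch spring back up so that the bolt is locked, and leave everything untouched. Only press and push with the fingers: do not pinch the post, do not lift or shift the bottle, and leave the other things on the worktop where they are.

Things in the scene. Friction and masses are not known exactly. Their poses are not given: they have to be found in the camera images.
- dock: Bottle dock screwed to the worktop: grey plate, x -78 to 64, y -140 to 80, 4 mm thick. Origin on the worktop under the bolt's line. The bolt shuts along dock +y; bay behind it (+x side, y 4 to 50 mm, walls 36 mm high), yellow catch in front (-x side). Heights above worktop: bolt bar 26, dark staple (y -18 to -2) and keeper (y 50 to 66) 34, spring housings under the catch 26 mm.
- catch_top (a point): Middle of the top face of the yellow catch bar, 20 mm (dock x) by 130 mm (dock y), centred at dock x -55, y -69 mm, top 50 mm above the worktop when up. It stays level, can be pressed anywhere along its length, and a fingertip may glide along it. The point moves down with the bar.
- catch (a joint): How far the catch bar is pressed, in m: 0 up, 0.012 at its lower stop. Spring: about 3 N at the top, 5 N at the bottom. From about 0.0065 on its tooth clears the bolt; above that the open bolt is blocked after 2 mm of play and the shut bolt cannot be drawn back. Let up half way, it blocks the bolt again.
- bolt_post (a point): Centre of the top of the bolt's red thumb post, 24 mm (dock x) by 8 mm (dock y), top 70 mm above the worktop, with a collar 20 x 16 mm up to 31 mm. At dock x 0, y -85 mm when open; moves with the bolt. Push its -y face. Centre lines of post and catch bar lie 55 mm apart in dock x: fingertips that far apart reach both at once.
- bolt (a joint): Travel of the bolt along dock +y, in m: 0 open, 0.056 fully home with its nose in the keeper (end stop). It slides with about 1.5 N of friction and stays where it is left. The tooth can rise behind the second lug from about 0.052 on.
- bottle_mid (a point): Middle (38 mm up) of the small white bottle with a red cap, 40 mm wide, 77 mm tall, standing loose in the bay on the dock's plate.
- amber_mid (a point): Middle of a loose small amber bottle with a white cap, 50 mm wide, 101 mm tall; bystander.
- bluecap_mid (a point): Middle of a loose white bottle with a dark blue cap, 50 mm wide, 95 mm tall; bystander.
- funnel_mid (a point): Middle of a loose pale plastic funnel standing on its rim, 70 mm wide, 75 mm tall; bystander.
- timer_mid (a point): Middle of a loose white digital bench timer lying face up, 62 x 62 x 18 mm; bystander.
- marker_mid (a point): Middle of a loose white marker with a red cap lying on its side, 13 x 122 x 15 mm; bystander.
There are look-alikes about, which are no part of the job. Leave any pink or purple look-alike of the part that bears bottle_mid alone.

How it is judged:
By the outcome, as a careful person would: the job done as asked, in the order asked, and still so for the second after the job is handed in, with the robot touching nothing.
It also fails if it takes over 32 s, if anything falls off the work surface, if the arm or the gripper's body presses on something with over 40 N, if the wrist force passes 120 N, or if a joint passes its speed limit or range.

## Working session

There is one attempt and no reset: what is moved stays moved. The work goes in short steps, Python scripts to look and compute and a shell command to move; the robot and the scene stay as the last step left them, time stands still between calls to the robot, and variables do not carry over. Pictures are saved under pics/ and viewed, at most 10 in all, crops included, and the job is handed in when it is done.

```bash
mkdir -p pics
python3 - <<'E'
from rig import *
import cv2
for n in("top","side"):
    c=camera(n); cv2.imwrite(f"pics/{n}0.png",cv2.cvtColor(c["pixels"],cv2.COLOR_RGB2BGR))
    print(n,c["fx"],c["cx"],c["cy"],c["R"],c["t"])
s=sense();print(s)
E
```

```text
top 427.994210333903 273.9482586653365 211.21926203925304 [[ 0.00270616 -0.99999458  0.00187654]
 [-0.993554   -0.00290139 -0.11332267]
 [ 0.1133275  -0.00155777 -0.99355647]] [0.10002038 0.53656732 1.1462854 ]
side 406.4792697056309 281.60368898905017 209.73765658277657 [[-0.83905326 -0.54404684  0.0016317 ]
 [-0.31979055  0.49076443 -0.81048398]
 [ 0.44014047 -0.68056103 -0.58575853]] [0.48948391 0.19179895 1.04728839]
{'clock': 0.1, 'q': array([-1.28452411e+00,  4.94132014e-01,  1.34608555e+00,  2.36866418e-05,
        1.30248812e+00, -9.54935284e-02]), 'qd': array([-3.02364633e-04, -6.76576176e-05, -2.71064559e-03,  3.92938666e-04,
       -1.56563714e-03,  6.30220402e-04]), 'joint_torque': array([ 2.91988317e-04, -8.83591247e+01, -3.84560466e+01,  8.08507752e-05,
        5.26273681e-03,  5.62297225e-05]), 'eef_pos': array([ 0.23277037, -0.57968267,  0.23074751]), 'ee_rot': array([ 9.81837559e-01,  1.89722687e-01, -4.16392918e-05, -5.55073347e-04]), 'force': array([ 0.48478745, -1.17057218, -0.2296799 ]), 'torque': array([-0.03328049, -0.03362903, -0.03183349]), 'finger_force': 0.0, 'finger_gap': 0.08549727936842262}
```

View pics/top0.png

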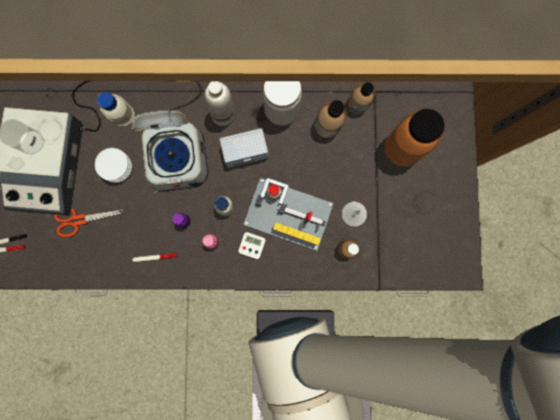

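View pics/side0.png

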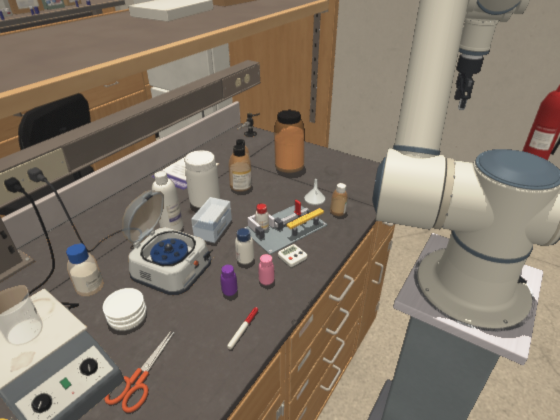

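The top view shows the dock plate at about (288,213), with the yellow catch at (297,234), the red thumb post at (309,216) and the red-capped bottle in the bay at (274,190).

Possible confusions in the top view:
- **Pink bottle (210,241) and purple bottle (180,220):** look-alikes, leave them alone.
- **Red cap (274,190):** the target bottle.
- **Red marker caps (168,257) and (20,248):** bystanders.
- **Timer's red button (247,250):** bystander.

I choose the red post at (309,216) and the yellow bar at (297,234), and will check both in a crop.

```bash
cat > h.py <<'E'
from rig import *
import cv2, numpy as np
def ray(c,u,v,z):
    d=c["R"].T@np.array([(u-c["cx"])/c["fx"],(v-c["cy"])/c["fy"] if "fy" in c else 0,1]); o=-c["R"].T@c["t"]
    return o+d*(z-o[2])/d[2]
def proj(c,X):
    p=c["R"]@np.asarray(X)+c["t"]; return np.array([c["fx"]*p[0]/p[2]+c["cx"],c["fy"]*p[1]/p[2]+c["cy"]])
def blobs(c,lo,hi,amin=8):
    h=cv2.cvtColor(c["pixels"],cv2.COLOR_RGB2HSV); m=cv2.inRange(h,lo,hi)
    n,l,s,ce=cv2.connectedComponentsWithStats(m)
    return m,l,[(i,s[i],ce[i]) for i in range(1,n) if s[i][4]>=amin]
E
python3 - <<'E'
from h import *
for n,box in(("top",(235,170,345,260)),("side",(235,180,345,270))):
    c=camera(n); x0,y0,x1,y1=box
    im=cv2.cvtColor(c["pixels"],cv2.COLOR_RGB2BGR)
    cv2.imwrite(f"pics/{n}c.png",cv2.resize(im[y0:y1,x0:x1],None,fx=5,fy=5,interpolation=cv2.INTER_CUBIC))
    for nm,lo,hi in(("yel",(20,120,100),(33,255,255)),("red",(0,170,90),(6,255,255)),("red2",(174,170,90),(180,255,255))):
        m,l,b=blobs(c,lo,hi)
        for i,s,ce in b:
            if x0<ce[0]<x1 and y0<ce[1]<y1:
                ys,xs=np.where(l==i); r=cv2.minAreaRect(np.c_[xs,ys].astype(np.float32))
                print(n,nm,s,ce.round(1),np.round(cv2.boxPoints(r),1).tolist(),[ray(c,*p,.05 if nm=="yel" else .07).round(4).tolist() for p in [ce]])
                if nm=="yel": print([ray(c,*p,.05).round(4).tolist() for p in cv2.boxPoints(r)])
E
cd pics; python3 -c "
import cv2,numpy as np
cv2.imwrite('cc.png',cv2.resize(np.vstack([cv2.imread('topc.png')[:, :],cv2.imread('sidec.png')]),None,fx=.66,fy=.66,interpolation=cv2.INTER_AREA))"
```

```text
top yel [273 223  48  22 382] [296.5 233.5] [[272.20001220703125, 229.10000610351562], [274.8999938964844, 221.5], [320.8999938964844, 237.6999969482422], [318.20001220703125, 245.39999389648438]] [[0.4739, 0.0409, 0.05]]
[[0.4855, 0.106, 0.05], [0.5061, 0.0988, 0.05], [0.4628, -0.0246, 0.05], [0.4423, -0.0172, 0.05]]
top red [269 185  10  10  79] [273.4 189.4] [[269.0, 185.0], [278.0, 185.0], [278.0, 194.0], [269.0, 194.0]] [[0.5905, 0.1033, 0.07]]
top red [306 212   5   9  26] [308.3 216.1] [[305.6000061035156, 219.39999389648438], [307.6000061035156, 211.39999389648438], [310.8999938964844, 212.1999969482422], [308.8999938964844, 220.1999969482422]] [[0.5191, 0.0103, 0.07]]
side yel [287 208  37  21 249] [304.6 218. ] [[286.20001220703125, 223.39999389648438], [321.0, 206.0], [324.0, 212.0], [289.20001220703125, 229.39999389648438]] [[0.4717, 0.0486, 0.05]]
[[0.503, 0.0998, 0.05], [0.4604, -0.0315, 0.05], [0.438, -0.009, 0.05], [0.4811, 0.1185, 0.05]]
side red [296 200   4  15  52] [297.5 207. ] [[296.0, 200.0], [299.0, 200.0], [299.0, 214.0], [296.0, 214.0]] [[0.5038, 0.0365, 0.07]]
side red [257 204   8   9  38] [260.4 207.1] [[255.1999969482422, 208.8000030517578], [259.6000061035156, 202.10000610351562], [264.5, 205.3000030517578], [260.0, 212.0]] [[0.5954, 0.0967, 0.07]]
```

View pics/cc.png

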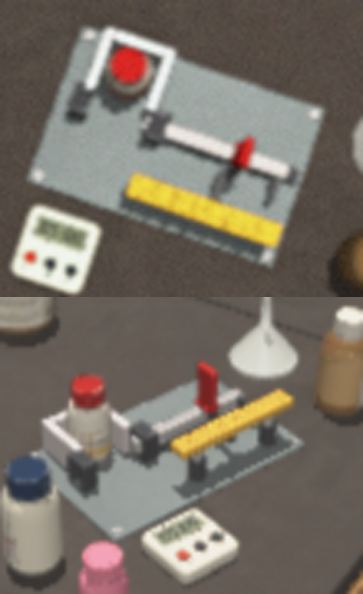

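The crop confirms the choice: yellow bar on its two housings, red post standing on the open bolt, and the red-capped bottle in the bay. The catch centre is at (0.474,0.041) and the post at (0.519,0.010). From the dock geometry the post should be at (0.521,0.008), so they agree. Dock yaw is about -19.3°. I'll move to above dock (-27.5,-107).

```bash
python3 -m jog '[[[450,-440,80,0,0,-49,41],[450,-440,80,0,0,-49,41],[450,-440,80,0,0,-49,41],[450,-440,80,0,0,-49,41],[450,-440,80,0,0,-49,41],[450,-440,80,0,0,-49,41],[450,-440,80,0,0,-49,41],[450,-440,80,0,0,-49,41],[450,-440,80,0,0,-49,41],[450,-440,80,0,0,-49,41],[450,-440,80,0,0,-49,41],[450,-440,80,0,0,-49,41],[450,-440,80,0,0,-49,41],[450,-440,80,0,0,-49,41],[450,-440,80,0,0,-49,41],[450,-440,80,0,0,-49,41],[450,-440,80,0,0,-49,41],[450,-440,80,0,0,-49,41],[450,-440,80,0,0,-49,41],[450,-440,80,0,0,-49,41]]]'
python3 - <<'E'
from h import *
from scipy.spatial.transform import Rotation as Ro
s=sense();T=s["eef_pos"];M=Ro.from_quat(s["ee_rot"]).as_matrix();print(s["clock"],T,s["finger_gap"],s["force"],M)
th=np.radians(-19.3);x=np.array([np.cos(th),np.sin(th)]);y=np.array([-x[1],x[0]])
C=np.array([.474,.041]);O=C+.055*x+.069*y
d=T[:2]-O;print("TCP in dock",d@x,d@y,"yaw err",np.degrees(np.arctan2(M[1,1],M[0,1]))+19.3)
for n in("top","side"):
    c=camera(n);cv2.imwrite(f"pics/{n}1.png",cv2.resize(cv2.cvtColor(c["pixels"],cv2.COLOR_RGB2BGR)[130:280,200:380],None,fx=3,fy=3))
E
python3 -c "
import cv2,numpy as np
cv2.imwrite('pics/a1.png',cv2.resize(np.hstack([cv2.imread('pics/top1.png'),cv2.imread('pics/side1.png')]),None,fx=.74,fy=.74))"
```

```text
clock: 1.87
eef_pos: [0.4862, -0.0051, 0.1514]
ee_rot: [0.815, 0.579, -0.0, 0.0]
force: [-0.6, 0.4, -0.0]
finger_gap: 0.0408
finger_force: 0.0
1.8667 [ 0.48620701 -0.00507752  0.15142062] 0.040829443505316615 [-0.56831065  0.36306364 -0.04915316] [[ 3.29013083e-01  9.44325363e-01 -9.42632618e-06]
 [ 9.44325357e-01 -3.29013082e-01 -1.05051491e-04]
 [-1.02304172e-04  2.56617961e-05 -9.99999994e-01]]
TCP in dock -0.028249726553709078 -0.10845341640157179 yaw err 0.09111544378819403
```

View pics/a1.png

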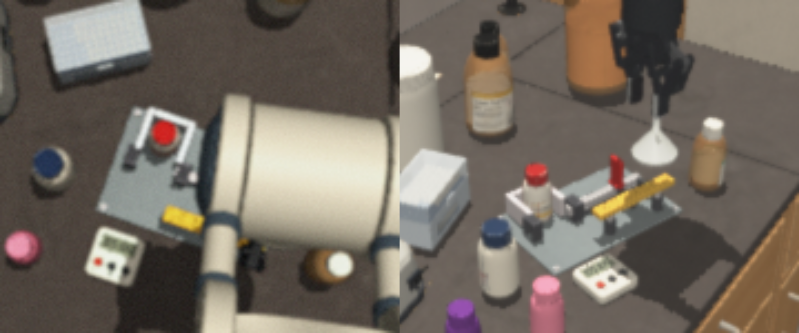

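The tool is above the bolt's open end, lined up in yaw, with fingertips about 80 mm above the catch and the amber bottle and funnel clear. Next I descend to just above the catch.

```bash
python3 -m jog '[[[0,0,30,0,0,0,41],[0,0,60,0,0,0,41],[0,0,80,0,0,0,41],[0,0,91,0,0,0,41],[0,0,91,0,0,0,41],[0,0,91,0,0,0,41],[0,0,91,0,0,0,41]]]'
python3 - <<'E'
from h import *
print(sense()["eef_pos"])
c=camera("side");cv2.imwrite("pics/s2.png",cv2.resize(cv2.cvtColor(c["pixels"],cv2.COLOR_RGB2BGR)[165:255,240:350],None,fx=6,fy=6,interpolation=cv2.INTER_CUBIC))
E
```

```text
clock: 2.55
eef_pos: [0.487, -0.0044, 0.0611]
ee_rot: [0.815, 0.58, 0.0, 0.0]
force: [0.5, 0.0, -0.6]
finger_gap: 0.041
finger_force: 0.0
[ 0.48696133 -0.00442106  0.06108422]
```

View pics/s2.png

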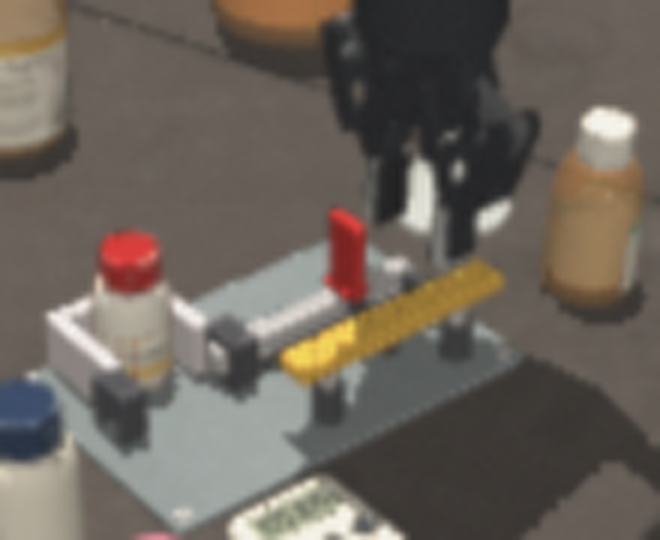

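The front finger hangs over the bar near its outer end, and the rear finger is behind the post. I'll press in steps and watch the force.

```bash
python3 -m jog '[[[0,0,4,0,0,0,41],[0,0,8,0,0,0,41],[0,0,12,0,0,0,41],[0,0,14,0,0,0,41],[0,0,14,0,0,0,41],[0,0,14,0,0,0,41]]]'; python3 -m jog '[[[0,0,2,0,0,0,41],[0,0,4,0,0,0,41],[0,0,4,0,0,0,41],[0,0,4,0,0,0,41]]]'
```

```text
clock: 3.1
eef_pos: [0.4867, -0.004, 0.0462]
ee_rot: [0.815, 0.58, 0.0, 0.0]
force: [0.9, -1.0, 3.2]
finger_gap: 0.0411
finger_force: 1.3
clock: 3.43
eef_pos: [0.4866, -0.004, 0.0422]
ee_rot: [0.815, 0.58, 0.0, 0.0]
force: [1.7, -1.2, 3.4]
finger_gap: 0.0408
finger_force: 1.6
```

```bash
python3 -m jog '[[[0,0,2,0,0,0,41],[0,0,4,0,0,0,41],[0,0,4,0,0,0,41],[0,0,4,0,0,0,41]]]'
python3 - <<'E'
from h import *
c=camera("side");cv2.imwrite("pics/s3.png",cv2.resize(cv2.cvtColor(c["pixels"],cv2.COLOR_RGB2BGR)[165:255,240:350],None,fx=6,fy=6,interpolation=cv2.INTER_CUBIC))
E
```

```text
clock: 3.77
eef_pos: [0.4866, -0.004, 0.0382]
ee_rot: [0.815, 0.58, 0.0, 0.0]
force: [1.7, -1.3, 5.1]
finger_gap: 0.0411
finger_force: 2.0
```

View pics/s3.png

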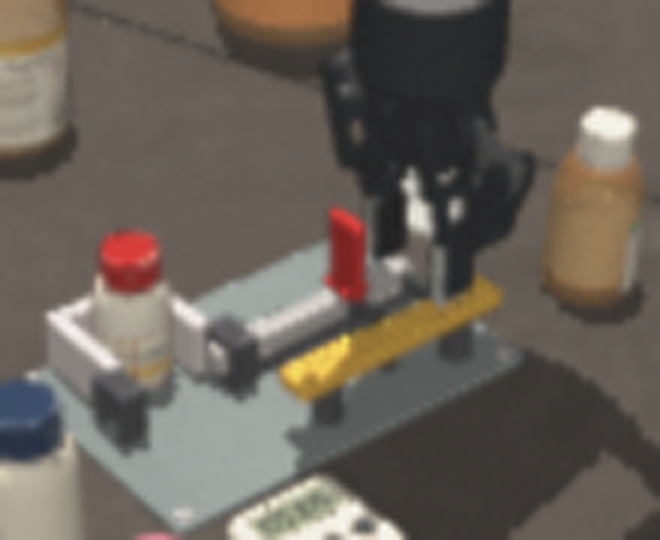

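The bar is visibly down by about 8–9 mm, and the force of about 5 N fits. I'll press 2 mm more, then slide along dock +y (tool +x).

```bash
python3 -m jog '[[[0,0,1,0,0,0,41],[0,0,2,0,0,0,41],[0,0,2,0,0,0,41]]]'; python3 -m jog '[[[4,0,2,0,0,0,41],[8,0,2,0,0,0,41],[12,0,2,0,0,0,41],[12,0,2,0,0,0,41]]]'
```

```text
clock: 4.07
eef_pos: [0.4866, -0.004, 0.0362]
ee_rot: [0.815, 0.58, 0.0, 0.0]
force: [2.4, -1.2, 5.7]
finger_gap: 0.0412
finger_force: 2.6
clock: 4.4
eef_pos: [0.4911, 0.0069, 0.0353]
ee_rot: [0.815, 0.58, 0.0, 0.001]
force: [-0.3, -9.1, 32.4]
finger_gap: 0.0413
finger_force: 16.2
```

The second call's z shift added to the first and hit the lower stop at 32 N. I'll ease off 1.5 mm and carry on.

```bash
python3 -m jog '[[[0,0,-1.5,0,0,0,41],[0,0,-1.5,0,0,0,41]]]'; python3 -m jog '[[[4,0,0,0,0,0,41],[8,0,0,0,0,0,41],[12,0,0,0,0,0,41],[12,0,0,0,0,0,41]]]'
```

```text
clock: 4.57
eef_pos: [0.491, 0.0071, 0.0363]
ee_rot: [0.815, 0.58, 0.0, 0.001]
force: [2.6, -2.8, 5.6]
finger_gap: 0.0408
finger_force: 3.1
clock: 4.9
eef_pos: [0.4942, 0.0186, 0.036]
ee_rot: [0.815, 0.58, -0.0, 0.0]
force: [-0.3, -4.8, 12.7]
finger_gap: 0.0409
finger_force: 6.5
```

```bash
python3 -m jog '[[[4,0,-0.5,0,0,0,41],[8,0,-0.5,0,0,0,41],[12,0,-0.5,0,0,0,41],[16,0,-0.5,0,0,0,41],[20,0,-0.5,0,0,0,41],[20,0,-0.5,0,0,0,41]]]'
python3 - <<'E'
from h import *
s=sense();T=s["eef_pos"]
th=np.radians(-19.3);x=np.array([np.cos(th),np.sin(th)]);y=np.array([-x[1],x[0]])
O=np.array([.474,.041])+.055*x+.069*y;d=T[:2]-O;print("dock",d@x,d@y,s["force"][:2]@x,s["force"][:2]@y)
c=camera("side");cv2.imwrite("pics/s4.png",cv2.resize(cv2.cvtColor(c["pixels"],cv2.COLOR_RGB2BGR)[165:255,240:350],None,fx=6,fy=6,interpolation=cv2.INTER_CUBIC))
E
```

```text
clock: 5.4
eef_pos: [0.5006, 0.0378, 0.0362]
ee_rot: [0.815, 0.58, -0.0, -0.0]
force: [1.2, -1.3, 6.0]
finger_gap: 0.0409
finger_force: 3.1
dock -0.028804273308951352 -0.06325064778109941 1.5474573533643445 -0.8380905608115893
```

View pics/s4.png

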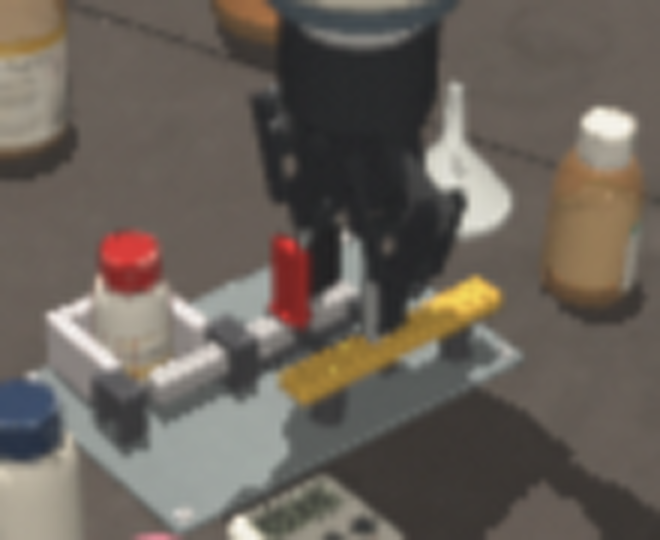

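The bolt is part-way across the mouth, the catch is still down, and the finger is on the post. About 19 mm remain.

```bash
python3 -m jog '[[[4,0,0,0,0,0,41],[8,0,0,0,0,0,41],[12,0,0,0,0,0,41],[14,0,0,0,0,0,41],[14,0,0,0,0,0,41]]]'; python3 -m jog '[[[1,0,0,0,0,0,41],[2,0,0,0,0,0,41],[3,0,0,0,0,0,41],[3,0,0,0,0,0,41]]]';  python3 -m jog '[[[1,0,0,0,0,0,41],[2,0,0,0,0,0,41],[2,0,0,0,0,0,41]]]'
```

```text
clock: 5.87
eef_pos: [0.5051, 0.0508, 0.0362]
ee_rot: [0.815, 0.58, -0.0, -0.0]
force: [0.4, -1.2, 7.2]
finger_gap: 0.0412
finger_force: 3.6
clock: 6.2
eef_pos: [0.506, 0.0534, 0.0362]
ee_rot: [0.815, 0.58, -0.001, -0.0]
force: [-0.9, -5.3, 7.4]
finger_gap: 0.041
finger_force: 3.9
clock: 6.45
eef_pos: [0.5066, 0.0552, 0.0362]
ee_rot: [0.815, 0.58, -0.001, -0.0]
force: [-0.8, -4.4, 7.5]
finger_gap: 0.041
finger_force: 4.0
```

```bash
python3 -m jog '[[[1,0,0,0,0,0,41],[1,0,0,0,0,0,41]]]'; python3 -m jog '[[[1,0,0,0,0,0,41],[1,0,0,0,0,0,41]]]'; python3 -m jog '[[[1,0,0,0,0,0,41],[1,0,0,0,0,0,41]]]'
```

```text
clock: 6.62
eef_pos: [0.5068, 0.056, 0.0363]
ee_rot: [0.815, 0.58, -0.001, -0.0]
force: [-1.7, -7.5, 8.3]
finger_gap: 0.0409
finger_force: 6.1
clock: 6.78
eef_pos: [0.5068, 0.0562, 0.0362]
ee_rot: [0.815, 0.58, -0.001, 0.0]
force: [-4.7, -19.3, 11.1]
finger_gap: 0.0407
finger_force: 12.0
clock: 6.95
eef_pos: [0.5068, 0.0563, 0.0363]
ee_rot: [0.815, 0.58, -0.002, 0.0]
force: [-6.2, -30.1, 13.1]
finger_gap: 0.0411
finger_force: 17.4
```

The force rose sharply with no further motion, so the bolt is at its end stop. I'll ease back off the post, then lift straight up.

```bash
python3 -m jog '[[[-3,0,0,0,0,0,41],[-6,0,0,0,0,0,41],[-6,0,0,0,0,0,41],[-6,0,-3,0,0,0,41],[-6,0,-6,0,0,0,41],[-6,0,-9,0,0,0,41],[-6,0,-12,0,0,0,41],[-6,0,-16,0,0,0,41],[-6,0,-25,0,0,0,41],[-6,0,-50,0,0,0,41],[-6,0,-80,0,0,0,41],[-6,0,-110,0,0,0,41],[-6,0,-110,0,0,0,41],[-6,0,-110,0,0,0,41]]]'
python3 - <<'E'
from h import *
c=camera("side");cv2.imwrite("pics/s5.png",cv2.resize(cv2.cvtColor(c["pixels"],cv2.COLOR_RGB2BGR)[165:255,240:350],None,fx=6,fy=6,interpolation=cv2.INTER_CUBIC))
m,l,b=blobs(c,(0,170,90),(6,255,255));print([(s.tolist(),ce) for i,s,ce in b if 235<ce[0]<345 and 180<ce[1]<270])
m,l,b=blobs(c,(20,120,100),(33,255,255));print([(s.tolist(),ce) for i,s,ce in b if 235<ce[0]<345 and 180<ce[1]<270])
th=np.radians(-19.3);x=np.array([np.cos(th),np.sin(th)]);y=np.array([-x[1],x[0]])
O=np.array([.474,.041])+.055*x+.069*y
for Y in(-.085,-.029): print("post pred",Y,proj(c,[*(O+Y*y),.05]))
E
```

```text
clock: 8.12
eef_pos: [0.5071, 0.0528, 0.1482]
ee_rot: [0.815, 0.58, 0.001, 0.001]
force: [0.4, -0.6, -0.3]
finger_gap: 0.0408
finger_force: 0.0
[([257, 204, 8, 9, 38], array([260.44736842, 207.07894737])), ([281, 207, 5, 14, 44], array([282.86363636, 213.40909091]))]
[([287, 208, 37, 21, 238], array([304.88235294, 217.91176471]))]
post pred -0.085 [297.48995243 205.99794366]
post pred -0.029 [283.02731159 212.61486846]
```

View pics/s5.png

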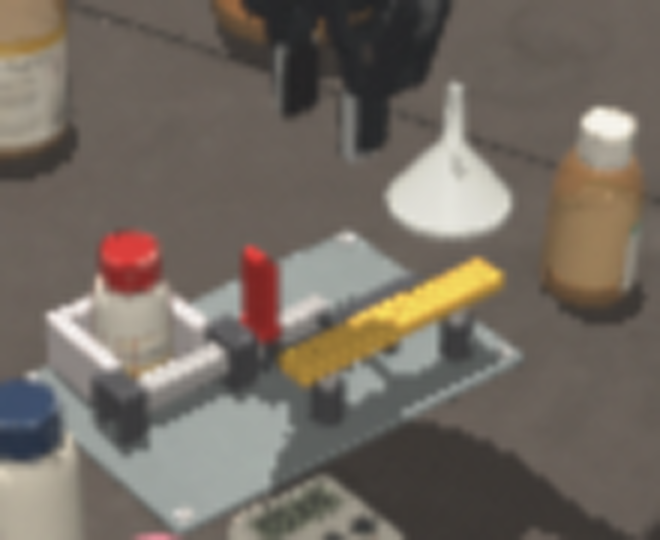

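The post is at (282.9,213.4), against a predicted home position of (283.0,212.6). The catch bar is back at its original place, (304.9,217.9). The bolt nose is in the keeper and the bottle hasn't moved, so I'm handing in.

```bash
python3 -c "
from rig import *
print(hand_in())"
```

```text
the job is handed in; nothing more can be done
None
```

The bolt is fully home with the catch sprung back up over it, the bottle and bystanders look unmoved, the arm is clear, and the job was handed in at about 8 s; one over-press put 32 N on the catch's lower stop before I eased off.

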